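# Make up two pond-supply orders in the totes

### The job

Make up two orders from the stock on the packing bench: the blue three-pocket tote gets the tan bottle (in its middle pocket), the yellow spray can and the white jar with the blue lid; the green two-pocket tote gets the white-and-orange pump carton and the black filter cartridge. Set each one down upright on the floor of a pocket of its own, without dropping it. Leave the red-lidded jar, the dark bottle and the kraft tube standing where they are.

Things in the scene. Friction and masses are not known exactly. Their poses are not given: they have to be found in the camera images.
- blue_tote: blue open order tote, fixed to the bench, with three square pockets in a row along its own x axis. Outside 250 x 86 mm, 40 mm high; walls and dividers 4 mm thick; each pocket 78 x 78 mm inside, its floor 4 mm above the bench. Origin: centre of the underside, below the middle pocket; the pocket centres lie at x = -82, 0 and +82 mm, y = 0.
- green_tote: green open order tote, fixed to the bench, with two square pockets in a row along its own x axis. Outside 168 x 86 mm, 40 mm high; walls and divider 4 mm thick; each pocket 78 x 78 mm inside, its floor 4 mm above the bench. Origin: centre of the underside, below the divider; the pocket centres lie at x = -41 and +41 mm, y = 0.
- tan_bottle: tan round bottle with a white screw cap and a white label: straight body 52 mm in diameter up to 80 mm, sloping shoulder, cap 28 mm in diameter from 92 to 108 mm (top); about 0.3 kg. Origin: centre of the underside; z up, upright at the start.
- spray_can: yellow spray can with a white cap and a narrow dark green band: 52 mm in diameter up to 86 mm, then the cap, 44 mm in diameter, up to 110 mm; about 0.25 kg. Origin: centre of the underside; z up, upright at the start.
- blue_jar: white round jar with a blue lid and a grey-blue label: 54 mm in diameter all the way up, 85 mm high, lid from 60 to 85 mm; about 0.2 kg. Origin: centre of the underside; z up, upright at the start.
- pump_carton: white upright pump carton with an orange band round it and an orange strip over its top (along its own x): 50 x 50 mm, 96 mm high; about 0.35 kg. Its sides are square to its own x and y axes; it starts turned by up to 40 degrees either way and must be turned roughly square to the tote to enter a pocket. Origin: centre of the underside; z up, upright at the start.
- filter: black round filter cartridge with grey ribs: 52 mm in diameter, 92 mm high; about 0.15 kg. Origin: centre of the underside; z up, upright at the start.
- red_jar: white round jar with a red lid, otherwise like the blue-lidded jar (54 mm in diameter, 85 mm high); stays where it is. Origin: centre of the underside; z up, upright at the start.
- dark_bottle: very dark purple-brown round bottle with a black cap and a pale lilac label, same shape as the tan bottle (52 mm in diameter, 108 mm high); stays where it is. Origin: centre of the underside; z up, upright at the start.
- kraft_tube: brown kraft cardboard tube with a white paper band and a dark plug in its top end, standing on end, 56 mm in diameter, 90 mm high; stays where it is. Origin: centre of the underside; z up, upright at the start.

How it is judged:
At the end, for the whole second after the job is handed in: Each product stands in its own pocket of its tote, the tan bottle in the middle one: on the floor (underside below 10 mm), within 26 mm of the pocket row's centre line, within 7 degrees of upright, at rest. The three other products stand within 25 mm of their starts (x of tan_bottle in the frame of blue_tote between -0.026 and 0.026 m and y of tan_bottle in the frame of blue_tote between -0.026 and 0.026 m and z of each of tan_bottle, spray_can, blue_jar in the frame of blue_tote below 0.01 m and angle between each of tan_bottle, spray_can, blue_jar, pump_carton, filter, red_jar, dark_bottle, kraft_tube's own z axis and vertical below 0.12 rad and linear speed of each of tan_bottle, spray_can, blue_jar, pump_carton, filter below 0.02 m/s and angular speed of each of tan_bottle, spray_can, blue_jar, pump_carton, filter below 0.2 rad/s and x of spray_can in the frame of blue_tote between -0.121 and 0.121 m and y of spray_can in the frame of blue_tote between -0.026 and 0.026 m and x of blue_jar in the frame of blue_tote between -0.121 and 0.121 m and y of blue_jar in the frame of blue_tote between -0.026 and 0.026 m and x of pump_carton in the frame of green_tote between -0.08 and 0.08 m and y of pump_carton in the frame of green_tote between -0.026 and 0.026 m and z of each of pump_carton, filter in the frame of green_tote below 0.01 m and x of filter in the frame of green_tote between -0.08 and 0.08 m and y of filter in the frame of green_tote between -0.026 and 0.026 m and distance of each of red_jar, dark_bottle, kraft_tube from where it was at the start of the episode below 0.025 m); the robot touches nothing.
It fails at once if one of the three left-alone products is pushed more than 25 mm or tipped (distance of any of red_jar, dark_bottle, kraft_tube from where it was at the start of the episode above 0.025 m or angle between any of red_jar, dark_bottle, kraft_tube's own z axis and vertical above 0.35 rad).
It fails at once if a product is dropped (it moves faster than 0.7 m/s with its foot less than 50 mm above the bench) ((linear speed of tan_bottle above 0.7 m/s and height (world z) of tan_bottle below 0.05 m) or (linear speed of spray_can above 0.7 m/s and height (world z) of spray_can below 0.05 m) or (linear speed of blue_jar above 0.7 m/s and height (world z) of blue_jar below 0.05 m) or (linear speed of pump_carton above 0.7 m/s and height (world z) of pump_carton below 0.05 m) or (linear speed of filter above 0.7 m/s and height (world z) of filter below 0.05 m)).
It also fails if it takes over 106 s, if anything falls off the work surface, if the arm or the gripper's body presses on something with over 40 N, if the wrist force passes 120 N, or if a joint passes its speed limit or range.

### The arm

A 7-joint arm with a two-finger parallel gripper is mounted at the origin on the work surface. World frame = base frame: x ahead of the robot, y to its left, z up, the work surface at z = 0. Lengths are in m, angles in rad, forces in N, time in s.
With the tool pointing down it reaches from about 0.425 to 0.975 m from the base axis. Payload 16.7 kg.
Tool frame: the origin (TCP) lies at the very end of the fingers, on their centre line; the grasp point (between the pads) lies robot.grasp_offset behind it (robot.grasp_offset is the distance from the TCP to the grasp point, in m); x points along the fingers, z is the direction in which the jaws open and shut, and the axes are right-handed (so a half turn about x gives the same grasp; the last joint's range is limited). The gripper opens to 85 mm and grips with 20 to 120 N. Pads are 22 mm wide; open, the fingers measure 114 mm over their backs; the gripper's body (76 mm by 85 mm) begins 54 mm behind the grasp point. The pads swing forward as they close: fully open they stand 13 mm farther back than shut.
Start: joints at [-1.26, 0.426, 0.074, 1.606, -0.034, 1.111, -0.067], TCP at [0.3, 0.605, 0.231] pointing down, gripper open.
Joint ranges: [-2.85, 2.85], [-0.5, 2.14], [-1.23, 1.37], [0.21, 2.46], [-1.02, 4.16], [0.16, 2.05], [-2.73, 2.73]. Speed limits (rad/s): [1.89, 1.89, 2.39, 2.39, 3.01, 3.01, 3.01].

### API

Orientations are given as a rotation vector (axis times angle).
In Python, from bench import robot gives the robot as it stands. The module is installed in compiled form; this text tells all that it offers.
- The arm moves only by the shell command python3 -m jog 'ROWS' [OPENING]. ROWS is a JSON object of lists of equal length, an entry for each row: "slide": the shift along the tool's x, y, z in m, a list of three; "rotation": the turn, a rotation vector about the tool's x, y, z in degrees, a list of three. A call has 1 to 12 rows; each row is the pose to reach, as a shift and turn from the pose commanded when the call began, along the tool's axes at that moment; what a row does not reach only later rows make up. A row lasts 1/12 s, in which the tool goes at most 41.7 mm and 7.16 degrees, less where a joint would pass 70% of its speed; a pose out of reach is approached as far as the arm can. A call with a gripper value outside its range is refused whole. OPENING is the opening, from 0 (shut) to 1 (fully open), set as the call begins (- or left out, the last holds). The fingers move at their own pace and stop on an object; the grip force is fixed at half the most. Time passes only in rows, so rows that repeat a pose let the fingers close. It gives the time, the measured TCP pose, the force and the opening at its end, in the units of the state.
- robot.observe(): the state, without advancing time (a new reading comes with each control period).
- robot.grab_frame(name): name is "side" or "top"; returns a dict with "image" (480x640x3 uint8, red, green, blue), "K" (3x3 intrinsics, pixels), "k1" (the pictures are not rectified: a ray, as slopes to the right and down, at radius r is drawn at 1 + k1 r^2 times it, then the intrinsics apply), "eye" and "rotation" of the camera in the world. Camera axes: x right, y down, z forward; pixel columns grow to the right and rows downward; lengths in m; the calibration is good to about 2 mm. A picture is of the moment at which its call begins. There is no depth.
- robot.job_done(): hands the job in, once; it reports no verdict.
The state is a dict: "time": time; "joints": joint angles; "qvel": joint speeds; "joint_torque": joint torques, N m; "ee_pos": TCP position; "eef_rot": TCP orientation; "wrist_force": force on the tool from outside, world axes, zero at the start; "moment": the same for the moment, N m; "finger_gap": opening from 0.0 (shut) to 1.0 (fully open).
Only numpy, scipy, OpenCV 4.12 (cv2) and the standard library are available. Lean on these libraries where they do the work, as an engineer would, in place of code of your own. Each camera call takes 0.05 s, during which the arm holds its last target.

## Working session

There is one attempt and no reset: what is moved stays moved. The work goes in short steps, Python scripts to look and compute and a shell command to move; the robot and the scene stay as the last step left them, time stands still between calls to the robot, and variables do not carry over. Pictures are saved under pics/ and viewed, and the job is handed in when it is done.

```bash
mkdir -p pics; ls; python3 - <<'E'
from bench import robot
import cv2
s=robot.observe()
for k in ("time","joints","ee_pos","eef_rot","finger_gap"):print(k,s[k])
print(robot.grasp_offset)
for n in ("top","side"):
    f=robot.grab_frame(n)
    cv2.imwrite(f"pics/{n}0.png",f["image"][:,:,::-1])
    print(n,f["K"],f["k1"],f["eye"],f["rotation"])
E
```

```text
pics
time 0.0
joints [-1.25950493  0.42674886  0.07381478  1.60661775 -0.03406042  1.11081618
 -0.0670562 ]
ee_pos [0.29997397 0.60421286 0.23059355]
eef_rot [-0.86428465  1.39370268  0.86297136]
finger_gap 1.0019981108901486
0.0187
top [[547.43637823   0.         313.70315472]
 [  0.         547.43637823 231.95634961]
 [  0.           0.           1.        ]] -0.06705185243102635 [0.42699748 0.01823013 0.94727226] [-2.17389645  2.1291286  -0.21315416]
side [[518.85804645   0.         318.65314252]
 [  0.         518.85804645 246.73903123]
 [  0.           0.           1.        ]] -0.11185558562618235 [ 0.18398493 -0.67382888  0.56220967] [-2.10442543  0.55380627 -0.29832824]
```

View pics/top0.png

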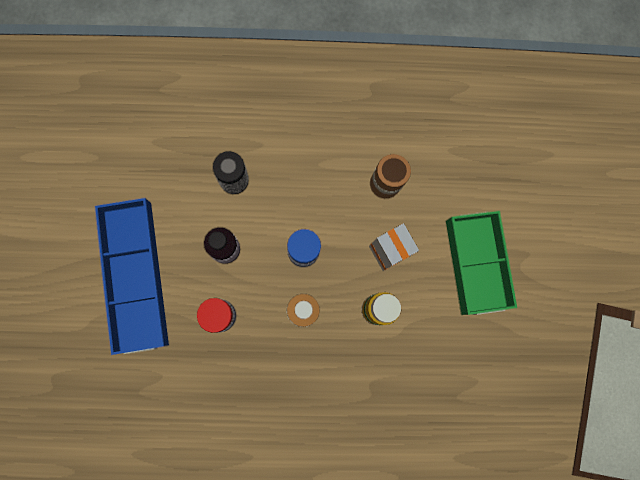

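View pics/side0.png

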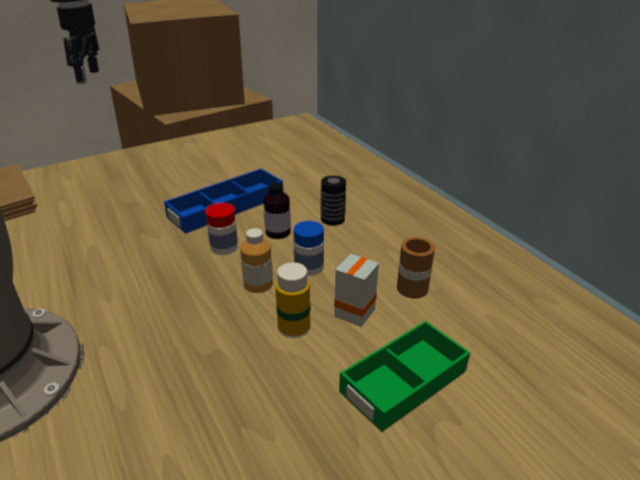

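```bash
cat > h.py <<'E'
import numpy as np, cv2
from scipy.spatial.transform import Rotation as R
from bench import robot
def cast(f,uv,z):
    uv=np.asarray(uv,float).reshape(-1,1,2)
    n=cv2.undistortPoints(uv,f["K"],np.array([f["k1"],0,0,0]),criteria=(3,50,1e-9)) if 0 else cv2.undistortPoints(uv,f["K"],np.array([f["k1"],0,0,0.]))
    n=n.reshape(-1,2); d=np.c_[n,np.ones(len(n))]@R.from_rotvec(f["rotation"]).as_matrix().T
    e=np.asarray(f["eye"]); t=(z-e[2])/d[:,2]
    return e+t[:,None]*d
def proj(f,P):
    rm=R.from_rotvec(f["rotation"]).as_matrix().T
    return cv2.projectPoints(np.asarray(P,float).reshape(-1,3),cv2.Rodrigues(rm)[0],-rm@np.asarray(f["eye"]),f["K"],np.array([f["k1"],0,0,0.]))[0].reshape(-1,2)
E
python3 - <<'E'
from h import *
f=robot.grab_frame("top"); im=f["image"]; np.savez("top0.npz",**f)
g=robot.grab_frame("side"); np.savez("side0.npz",**g)
c=cv2.cvtColor(im[:,:,::-1].copy(),cv2.COLOR_BGR2BGRA)[:,:,:3]
cv2.imwrite("pics/za.png",cv2.resize(c[140:360,85:285],None,fx=3,fy=2.7,interpolation=cv2.INTER_NEAREST))
cv2.imwrite("pics/zb.png",cv2.resize(c[140:340,280:525],None,fx=3,fy=3,interpolation=cv2.INTER_NEAREST))
hsv=cv2.cvtColor(im,cv2.COLOR_RGB2HSV)
for n,p in dict(blue=(130,310),bluerim=(97,230),jar=(304,245),green=(480,240),grim=(449,250),red=(214,315),cap=(303,310),can=(387,308),wood=(340,340),filt=(228,160),fd=(228,166),kraft=(393,170)).items(): print(n,hsv[p[1],p[0]],im[p[1],p[0]])
E
```

```text
blue [109 191 151] [ 38  80 151]
bluerim [131  41 125] [112 105 125]
jar [109 182 157] [ 45  86 157]
green [ 65 160 139] [ 52 139  68]
grim [ 19 102 143] [143 123  86]
red [  1 194 184] [184  50  44]
cap [ 50  12 191] [185 191 182]
can [ 44  17 191] [185 191 178]
wood [ 18 100 122] [122 103  74]
filt [ 20  14 108] [108 106 102]
fd [ 17  17 103] [103 100  96]
kraft [ 11 117  74] [74 53 40]
```

View pics/za.png

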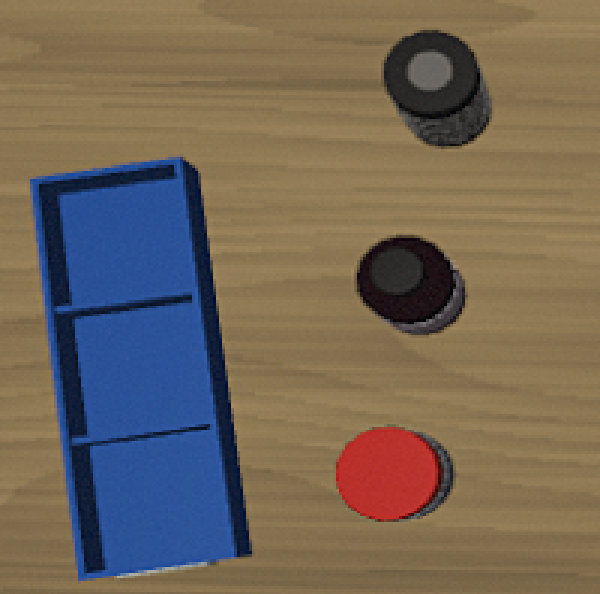

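View pics/zb.png

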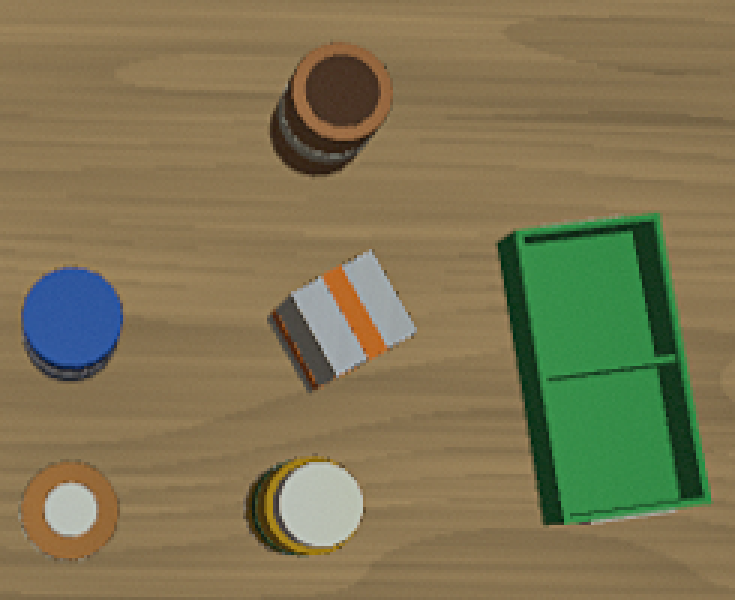

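```bash
cat > det.py <<'E'
from h import *
f=robot.grab_frame("top") if 0 else dict(np.load("top0.npz")); f["k1"]=float(f["k1"])
im=f["image"]; H=cv2.cvtColor(im,cv2.COLOR_RGB2HSV).astype(int); h,s,v=H[...,0],H[...,1],H[...,2]
def big(m,roi):
    M=np.zeros(m.shape,np.uint8); x0,y0,x1,y1=roi; M[y0:y1,x0:x1]=m[y0:y1,x0:x1]
    cs=cv2.findContours(M,cv2.RETR_EXTERNAL,cv2.CHAIN_APPROX_NONE)[0]
    return max(cs,key=cv2.contourArea)
def circ(n,m,roi,z):
    c=big(m,roi); P=cast(f,c.reshape(-1,2),z)[:,:2].astype(np.float32)
    (e,ax,a)=cv2.fitEllipse(P.reshape(-1,1,2)); mr=cv2.minEnclosingCircle(P)
    print(n,np.round(e,4),"axes",np.round(ax,4),"enc",np.round(mr[0],4))
def rect(n,m,roi,z,L):
    c=big(m,roi); P=cast(f,c.reshape(-1,2),z)[:,:2].astype(np.float32)
    r=cv2.minAreaRect(P*1000); print(n,np.round(r[0],1),np.round(r[1],1),"ang",round(r[2],1)); print(np.round(cv2.boxPoints(r)))
circ("red",((h<8)|(h>172))&(s>150)&(v>120),(190,290,250,340),.085)
circ("blue",(h>100)&(h<118)&(s>140)&(v>110),(280,220,330,275),.085)
circ("tancap",(s<50)&(v>150),(285,290,325,330),.108)
circ("can",(s<50)&(v>150),(360,285,410,330),.110)
circ("filtdisc",(v>75)&(v<130)&(s<30),(218,155,238,178),.092)
circ("filttop",(v<60),(205,145,252,180),.092)
circ("darkcap",(v>38)&(v<80)&(s<60),(200,222,230,252),.108)
circ("kraft",(h<15)&(s>120)&(v>110),(370,145,415,195),.09)
rect("btote",(h>100)&(h<120)&(s>140)&(v>95),(80,180,190,370),.04,0)
rect("gtote",(h>50)&(h<80)&(s>110)&(v>85),(430,190,530,330),.04,0)
wh=((s<50)&(v>140))|((h<15)&(s>170)&(v>160))
rect("carton",wh,(365,215,425,275),.096,0)
rect("strip",((h<18)&(s>170)&(v>150)),(382,220,425,265),.096,0)
E
python3 det.py
```

```text
red [0.4356 0.1434] axes [0.0516 0.0518] enc [0.4354 0.1435]
blue [0.5475 0.0053] axes [0.0506 0.0509] enc [0.5476 0.0054]
tancap [0.4463 0.0047] axes [0.0252 0.0256] enc [0.446  0.0048]
can [ 0.4512 -0.1227] axes [0.041  0.0417] enc [ 0.4511 -0.1228]
filtdisc [0.6735 0.1306] axes [0.0224 0.023 ] enc [0.6734 0.1308]
filttop [0.6719 0.1286] axes [0.0471 0.0554] enc [0.6702 0.1257]
darkcap [0.55   0.1403] axes [0.0238 0.024 ] enc [0.5499 0.1406]
kraft [ 0.674  -0.1385] axes [0.0526 0.0527] enc [ 0.6743 -0.1387]
btote [498.6 293.8] [248.9  86. ] ang 10.5
[[368. 313.]
 [384. 229.]
 [629. 274.]
 [613. 359.]]
gtote [ 533.  -300.9] [166.9  86.5] ang 8.5
[[ 444. -270.]
 [ 457. -356.]
 [ 622. -331.]
 [ 609. -246.]]
carton [ 552.  -142.9] [50.8 49.5] ang 29.6
[[ 518. -134.]
 [ 542. -177.]
 [ 586. -152.]
 [ 562. -109.]]
strip [ 552.1 -143. ] [50.9 11. ] ang 28.5
[[ 527. -150.]
 [ 532. -160.]
 [ 577. -136.]
 [ 572. -126.]]
```

```bash
cat > go.py <<'E'
import sys
from h import *
# go.py x y z(TCP) jawyaw_deg : prints slide (tool axes) and rotvec deg
a=[float(t) for t in sys.argv[1:]]
s=robot.observe(); p=np.array(s["ee_pos"]); M=R.from_rotvec(s["eef_rot"]).as_matrix()
X=np.array([0,0,-1.]); best=None
for k in (0,180):
    y=np.radians(a[3]+k); Z=np.array([np.cos(y),np.sin(y),0]); T=np.c_[X,np.cross(Z,X),Z]
    rv=np.degrees(R.from_matrix(M.T@T).as_rotvec())
    if best is None or np.linalg.norm(rv)<np.linalg.norm(best): best=rv
print("t",round(s["time"],2),"p",p.round(4),"jaw",round(np.degrees(np.arctan2(M[1,2],M[0,2])),1),"toolx",M[:,0].round(3),"toolY",M[:,1].round(2),"j7",round(s["joints"][6],2))
d=M.T@(np.array(a[:3])-p)
print("slide mm",(d*1000).round(1),"rot",best.round(1),"gap",round(s["finger_gap"],3),"F",np.round(s["wrist_force"],1))
E
python3 go.py 0.446 0.005 0.2 100.4; python3 go.py .446 .005 .2 90
```

```text
t 0.2 p [0.3    0.6044 0.2309] jaw 63.6 toolx [-0.    -0.001 -1.   ] toolY [-0.9   0.44 -0.  ] j7 -0.07
slide mm [  31.3 -397.3 -471.9] rot [-36.8  -0.   -0. ] gap 1.001 F [-0.3  0.2 -0.3]
t 0.2 p [0.3    0.6044 0.2309] jaw 63.6 toolx [-0.    -0.001 -1.   ] toolY [-0.9   0.44 -0.  ] j7 -0.07
slide mm [  31.3 -397.3 -471.9] rot [-26.4  -0.   -0. ] gap 1.001 F [-0.3  0.2 -0.3]
```

```bash
python3 -m jog '{"slide":[[0,-10,-12],[0,-30,-36],[0,-58,-69],[5,-86,-102],[10,-114,-135],[15,-142,-168],[20,-170,-201],[20,-198,-234],[20,-224,-266],[20,-250,-297],[20,-276,-328],[20,-302,-359]],"rotation":[[-2,0,0],[-5,0,0],[-8,0,0],[-12,0,0],[-16,0,0],[-20,0,0],[-24,0,0],[-28,0,0],[-32,0,0],[-35,0,0],[-36.8,0,0],[-36.8,0,0]]}' 1; python3 go.py 0.446 0.005 0.19 100.4
```

```text
time: 1.2
ee_pos: [0.4182, 0.1173, 0.2105]
eef_rot: [-1.343, 1.116, 1.343]
wrist_force: [1.8, 0.2, 0.0]
finger_gap: 1.002
t 1.2 p [0.4182 0.1173 0.2105] jaw 100.5 toolx [ 0.     0.001 -1.   ] toolY [-0.98 -0.18 -0.  ] j7 1.35
slide mm [  20.5   -6.8 -115.5] rot [0.1 0.  0. ] gap 1.002 F [1.8 0.2 0. ]
```

```bash
python3 -m jog '{"slide":[[0,0,0]],"rotation":[[0,0,0]]}'; python3 -m jog '{"slide":[[0,0,0]],"rotation":[[0,0,0]]}'; python3 go.py 0.446 0.005 0.19 100.4
```

```text
time: 1.28
ee_pos: [0.419, 0.1124, 0.2103]
eef_rot: [-1.337, 1.123, 1.336]
wrist_force: [0.0, -1.5, 0.0]
finger_gap: 1.0
time: 1.37
ee_pos: [0.4185, 0.1173, 0.2105]
eef_rot: [-1.338, 1.12, 1.338]
wrist_force: [-0.1, 0.9, 0.1]
finger_gap: 1.002
t 1.37 p [0.4185 0.1173 0.2105] jaw 100.2 toolx [ 0.  0. -1.] toolY [-0.98 -0.18 -0.  ] j7 1.34
slide mm [  20.5   -7.3 -115.4] rot [-0.2  0.   0. ] gap 1.002 F [-0.1  0.9  0.1]
```

```bash
python3 -m jog '{"slide":[[0,0,-20],[0,-3,-50],[0,-5,-80],[0,-5,-95],[0,-5,-100],[0,-5,-100]],"rotation":[[0,0,0],[0,0,0],[0,0,0],[0,0,0],[0,0,0],[0,0,0]]}'; python3 go.py 0.446 0.005 0.19 100.4
```

```text
time: 1.87
ee_pos: [0.4751, -0.1249, 0.2107]
eef_rot: [-1.343, 1.116, 1.343]
wrist_force: [1.1, -0.1, 0.2]
finger_gap: 1.001
t 1.87 p [ 0.4751 -0.1249  0.2107] jaw 100.5 toolx [ 0.001  0.    -1.   ] toolY [-0.98 -0.18 -0.  ] j7 1.98
slide mm [ 20.7   5.  133.1] rot [0.1 0.  0. ] gap 1.001 F [ 1.1 -0.1  0.2]
```

Slides are in metres, and I had typed millimetres, so the move was clipped at the row limit. It did no harm. I'll use metres from here on.

```bash
python3 -m jog '{"slide":[[0,0,0.02],[0.005,0.002,0.05],[0.015,0.004,0.09],[0.02,0.005,0.12],[0.02,0.005,0.133],[0.03,0.005,0.133]],"rotation":[[0,0,0],[0,0,0],[0,0,0],[0,0,0],[0,0,0],[0,0,0]]}' 1; python3 go.py 0.446 0.005 0.044 100.4
```

```text
time: 2.37
ee_pos: [0.4459, 0.0101, 0.1812]
eef_rot: [-1.346, 1.113, 1.345]
wrist_force: [0.9, 0.6, 1.5]
finger_gap: 0.997
t 2.37 p [0.4459 0.0101 0.1812] jaw 100.7 toolx [ 0.001  0.001 -1.   ] toolY [-0.98 -0.19 -0.  ] j7 1.65
slide mm [137.1   1.1  -5.2] rot [0.3 0.1 0.1] gap 0.997 F [0.9 0.6 1.5]
```

```bash
python3 -m jog '{"slide":[[0,0,0],[0.01,0,0],[0.025,0,0],[0.03,0,0],[0.03,0,0]],"rotation":[[0,0,0],[0,0,0],[0,0,0],[0,0,0],[0,0,0]]}' 1; python3 go.py 0.446 0.005 0.044 100.4; python3 - <<'E'
from h import *
for n in("top","side"): cv2.imwrite(f"pics/{n}1.png",robot.grab_frame(n)["image"][:,:,::-1])
E
```

```text
time: 2.78
ee_pos: [0.445, 0.005, 0.1492]
eef_rot: [-1.34, 1.121, 1.342]
wrist_force: [-0.5, 0.6, -0.1]
finger_gap: 0.997
t 2.78 p [0.445  0.005  0.1492] jaw 100.3 toolx [-0.002 -0.001 -1.   ] toolY [-0.98 -0.18  0.  ] j7 1.69
slide mm [ 1.052e+02 -1.300e+00 -1.000e-01] rot [-0.1 -0.  -0.1] gap 0.997 F [-0.5  0.6 -0.1]
```

View pics/side1.png

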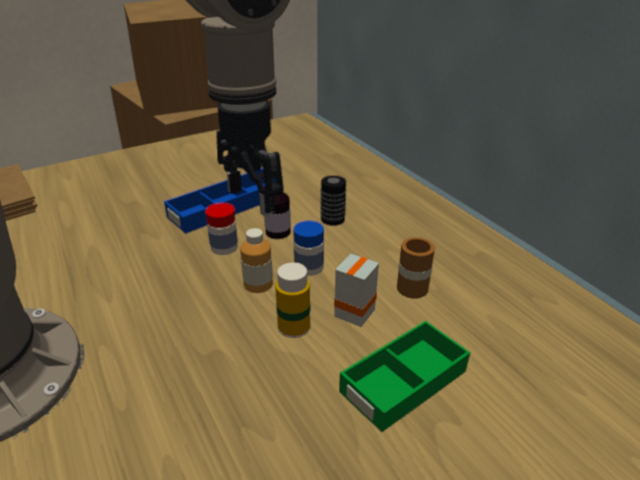

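View pics/top1.png

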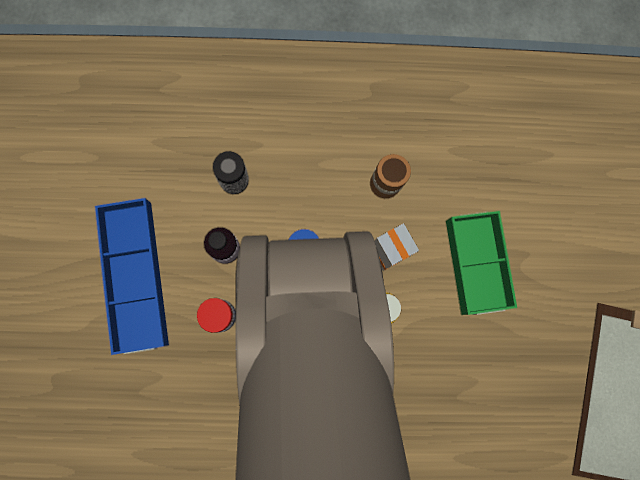

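```bash
python3 - <<'E'
from h import *
f=dict(np.load("side0.npz")); f["k1"]=float(f["k1"])
print(proj(f,[[.445,.005,.149],[.446,.005,.108],[.4459,.062,.16],[.4459,-.05,.16],[.446,.005,0]]).round())
E
```

```text
[[251. 211.]
 [253. 233.]
 [237. 190.]
 [265. 220.]
 [257. 285.]]
```

The side view puts the fingers at (235,190) and (268,210), straddling the tan cap at (254,237), which matches the projection. The top view shows the other products undisturbed. Descending.

```bash
python3 -m jog '{"slide":[[0.015,-0.001,0],[0.04,-0.001,0],[0.065,-0.001,0],[0.085,-0.001,0],[0.098,-0.001,0],[0.105,-0.001,0],[0.105,-0.001,0]],"rotation":[[0,0,0],[0,0,0],[0,0,0],[0,0,0],[0,0,0],[0,0,0],[0,0,0]]}' 1; python3 -m jog '{"slide":[[0,0,0],[0,0,0],[0,0,0],[0,0,0],[0,0,0],[0,0,0],[0,0,0],[0,0,0]],"rotation":[[0,0,0],[0,0,0],[0,0,0],[0,0,0],[0,0,0],[0,0,0],[0,0,0],[0,0,0]]}' 0;python3 go.py 0.446 0.005 0.044 100.4
```

```text
time: 3.47
ee_pos: [0.4464, 0.0057, 0.0448]
eef_rot: [-1.341, 1.119, 1.342]
wrist_force: [1.1, 1.1, 0.1]
finger_gap: 1.0
time: 4.13
ee_pos: [0.4476, 0.0059, 0.0466]
eef_rot: [-1.342, 1.116, 1.34]
wrist_force: [-2.2, -2.8, 12.7]
finger_gap: 0.59
t 4.13 p [0.4476 0.0059 0.0466] jaw 100.4 toolx [ 0.002  0.001 -1.   ] toolY [-0.98 -0.18 -0.  ] j7 1.82
slide mm [ 2.6  1.7 -0.6] rot [-0.   0.   0.1] gap 0.59 F [-2.2 -2.8 12.7]
```

```bash
python3 -m jog '{"slide":[[-0.004,0,0],[-0.015,0,0],[-0.035,0,0],[-0.06,0,0],[-0.085,0,0],[-0.11,0,0],[-0.13,0,0],[-0.142,0,0],[-0.147,0,0],[-0.147,0,0]],"rotation":[[0,0,0],[0,0,0],[0,0,0],[0,0,0],[0,0,0],[0,0,0],[0,0,0],[0,0,0],[0,0,0],[0,0,0]]}' 0;python3 go.py 0.4986 0.2938 0.19 100.4; python3 - <<'E'
from h import *
for n in("side",): cv2.imwrite(f"pics/{n}2.png",robot.grab_frame(n)["image"][:,:,::-1])
E
```

```text
time: 4.97
ee_pos: [0.447, 0.0061, 0.1936]
eef_rot: [-1.342, 1.116, 1.341]
wrist_force: [0.5, -0.5, -3.3]
finger_gap: 0.593
t 4.97 p [0.447  0.0061 0.1936] jaw 100.4 toolx [ 0.002  0.001 -1.   ] toolY [-0.98 -0.18 -0.  ] j7 1.65
slide mm [   3.9 -102.8  273.6] rot [0.  0.  0.1] gap 0.593 F [ 0.5 -0.5 -3.3]
```

View pics/side2.png

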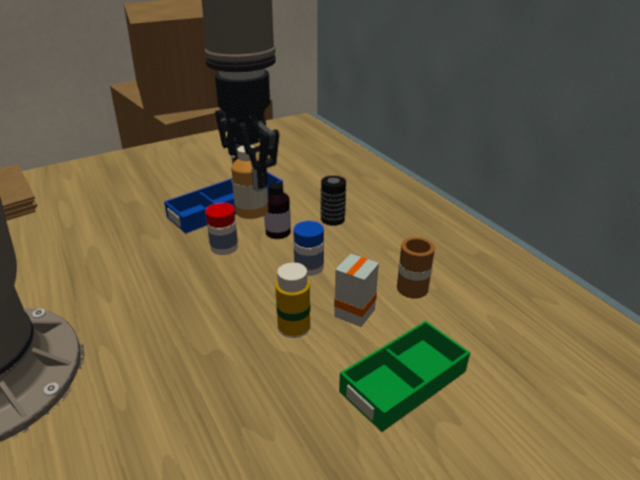

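The tan bottle is held upright at (250,190). Carrying it over to the middle blue pocket.

```bash
python3 -m jog '{"slide":[[0,-0.003,0.008],[0,-0.010,0.026],[0,-0.021,0.056],[0,-0.034,0.091],[0,-0.047,0.126],[0,-0.060,0.161],[0,-0.073,0.196],[0,-0.085,0.228],[0,-0.095,0.252],[0,-0.101,0.268],[0,-0.103,0.2735],[0,-0.103,0.2735]],"rotation":[[0,0,0],[0,0,0],[0,0,0],[0,0,0],[0,0,0],[0,0,0],[0,0,0],[0,0,0],[0,0,0],[0,0,0],[0,0,0],[0,0,0]]}' 0;python3 -m jog '{"slide":[[0,0,0],[0,0,0]],"rotation":[[0,0,0],[0,0,0]]}'; python3 go.py 0.4986 0.2938 0.051 100.4; python3 - <<'E'
from h import *
for n in("top","side",): cv2.imwrite(f"pics/{n}3.png",robot.grab_frame(n)["image"][:,:,::-1])
E
```

```text
time: 6.02
ee_pos: [0.498, 0.2946, 0.1911]
eef_rot: [-1.343, 1.119, 1.343]
wrist_force: [-0.2, -0.7, -3.6]
finger_gap: 0.591
time: 6.18
ee_pos: [0.4985, 0.2919, 0.1921]
eef_rot: [-1.341, 1.12, 1.341]
wrist_force: [0.5, -0.6, -3.5]
finger_gap: 0.594
t 6.18 p [0.4985 0.2919 0.1921] jaw 100.3 toolx [-0.001 -0.001 -1.   ] toolY [-0.98 -0.18  0.  ] j7 1.2
slide mm [141.1  -0.5   2. ] rot [-0.1 -0.  -0. ] gap 0.594 F [ 0.5 -0.6 -3.5]
```

View pics/side3.png

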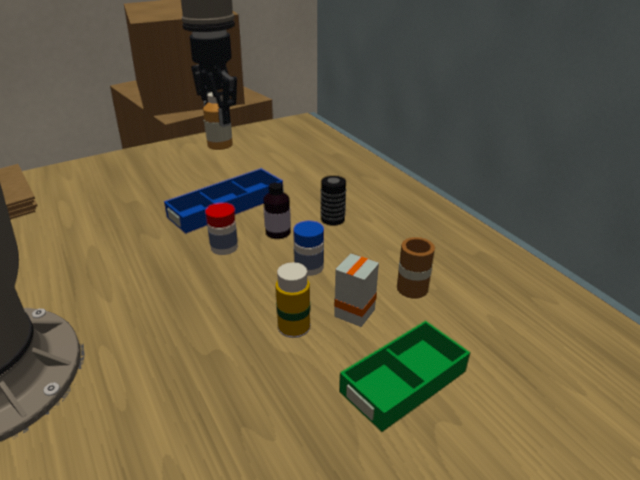

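View pics/top3.png

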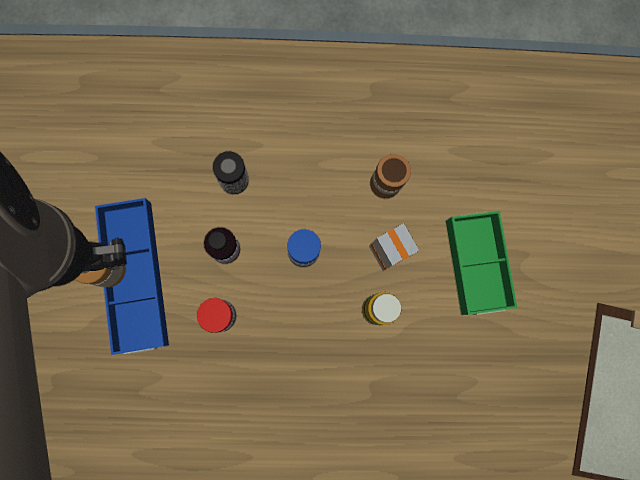

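The bottle hangs upright over the middle pocket and nothing else has moved. Lowering.

```bash
python3 -m jog '{"slide":[[0.01,0,0.001],[0.03,0,0.001],[0.055,0,0.001],[0.08,0,0.001],[0.1,0,0.001],[0.115,0,0.001],[0.126,0,0.001],[0.132,0,0.001],[0.136,0,0.001],[0.138,0,0.001],[0.138,0,0.001]],"rotation":[[0,0,0],[0,0,0],[0,0,0],[0,0,0],[0,0,0],[0,0,0],[0,0,0],[0,0,0],[0,0,0],[0,0,0],[0,0,0]]}' 0; python3 go.py 0.4986 0.2938 0.0505 100.4
```

```text
time: 7.2
ee_pos: [0.4986, 0.2945, 0.0546]
eef_rot: [-1.341, 1.118, 1.341]
wrist_force: [0.2, 1.1, -2.8]
finger_gap: 0.594
t 7.2 p [0.4986 0.2945 0.0546] jaw 100.4 toolx [ 0.  0. -1.] toolY [-0.98 -0.18 -0.  ] j7 1.25
slide mm [ 4.1  0.1 -0.7] rot [-0.  0.  0.] gap 0.594 F [ 0.2  1.1 -2.8]
```

```bash
python3 -m jog '{"slide":[[0.002,0,0],[0.004,0,0],[0.005,0,0],[0.005,0,0]],"rotation":[[0,0,0],[0,0,0],[0,0,0],[0,0,0]]}' 0; python3 go.py 0.4986 0.2938 0.0505 100.4
```

```text
time: 7.53
ee_pos: [0.4992, 0.2948, 0.0507]
eef_rot: [-1.341, 1.116, 1.341]
wrist_force: [-2.2, -3.2, 12.8]
finger_gap: 0.59
t 7.53 p [0.4992 0.2948 0.0507] jaw 100.4 toolx [ 0.001  0.001 -1.   ] toolY [-0.98 -0.18 -0.  ] j7 1.25
slide mm [ 0.2  0.7 -0.9] rot [-0.   0.1  0.1] gap 0.59 F [-2.2 -3.2 12.8]
```

```bash
python3 -m jog '{"slide":[[0,0,0],[0,0,0],[0,0,0],[0,0,0],[-0.005,0,0],[-0.02,0,0],[-0.045,0,0],[-0.075,0,0],[-0.105,0,0],[-0.13,0,0],[-0.14,0,0],[-0.14,0,0]],"rotation":[[0,0,0],[0,0,0],[0,0,0],[0,0,0],[0,0,0],[0,0,0],[0,0,0],[0,0,0],[0,0,0],[0,0,0],[0,0,0],[0,0,0]]}' 1; python3 go.py 0.451 -0.123 0.19 100.4;python3 - <<'E'
from h import *
for n in("side",): cv2.imwrite(f"pics/{n}4.png",robot.grab_frame(n)["image"][:,:,::-1])
E
```

```text
time: 8.53
ee_pos: [0.4995, 0.2952, 0.1923]
eef_rot: [-1.341, 1.113, 1.34]
wrist_force: [0.4, -0.1, -0.1]
finger_gap: 1.007
t 8.53 p [0.4995 0.2952 0.1923] jaw 100.4 toolx [ 0.003  0.003 -1.   ] toolY [-0.98 -0.18 -0.  ] j7 1.2
slide mm [   1.   123.1 -402.6] rot [-0.   0.1  0.2] gap 1.007 F [ 0.4 -0.1 -0.1]
```

View pics/side4.png

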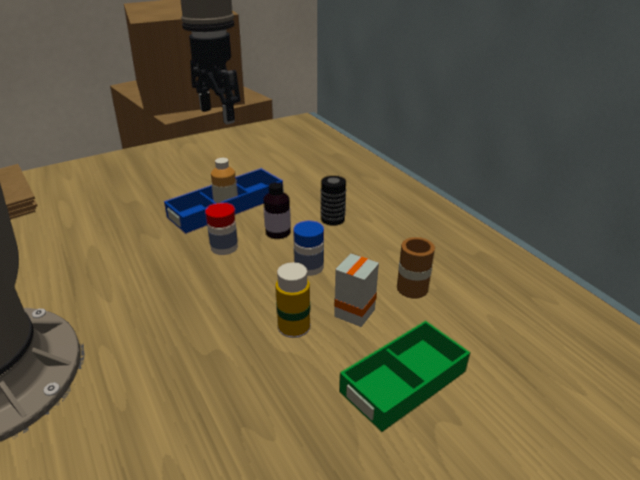

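The tan bottle is standing upright in the middle pocket, at (224,183). Next is the spray can.

```bash
python3 -m jog '{"slide":[[0,0.006,-0.018],[0,0.017,-0.055],[0,0.028,-0.092],[0,0.039,-0.129],[0,0.05,-0.166],[0,0.061,-0.203],[0,0.072,-0.24],[0,0.083,-0.277],[0,0.094,-0.314],[0,0.105,-0.35],[0,0.115,-0.38],[0,0.123,-0.403]],"rotation":[[0,0,0],[0,0,0],[0,0,0],[0,0,0],[0,0,0],[0,0,0],[0,0,0],[0,0,0],[0,0,0],[0,0,0],[0,0,0],[0,0,0]]}' 1;python3 -m jog '{"slide":[[0.005,0,0],[0.02,0,0],[0.035,0,0],[0.04,0,0],[0.04,0,0]],"rotation":[[0,0,0],[0,0,0],[0,0,0],[0,0,0],[0,0,0]]}'; python3 go.py 0.4512 -0.1227 0.045 100.4
```

```text
time: 9.58
ee_pos: [0.4487, -0.1267, 0.1884]
eef_rot: [-1.34, 1.12, 1.341]
wrist_force: [1.5, -0.4, -0.7]
finger_gap: 1.006
time: 10.0
ee_pos: [0.4488, -0.1238, 0.1477]
eef_rot: [-1.34, 1.121, 1.345]
wrist_force: [-0.4, 0.2, 0.9]
finger_gap: 0.997
t 10.0 p [ 0.4488 -0.1238  0.1477] jaw 100.4 toolx [-0.004 -0.    -1.   ] toolY [-0.98 -0.18  0.  ] j7 2.03
slide mm [102.7  -2.9   0.7] rot [-0.   0.  -0.2] gap 0.997 F [-0.4  0.2  0.9]
```

```bash
python3 -m jog '{"slide":[[0.015,-0.0025,0.0005],[0.04,-0.0025,0.0005],[0.065,-0.0025,0.0005],[0.085,-0.0025,0.0005],[0.096,-0.0025,0.0005],[0.102,-0.0025,0.0005],[0.102,-0.0025,0.0005]],"rotation":[[0,0,0],[0,0,0],[0,0,0],[0,0,0],[0,0,0],[0,0,0],[0,0,0]]}' 1; python3 -m jog '{"slide":[[0,0,0],[0,0,0],[0,0,0],[0,0,0],[0,0,0],[0,0,0],[0,0,0],[0,0,0]],"rotation":[[0,0,0],[0,0,0],[0,0,0],[0,0,0],[0,0,0],[0,0,0],[0,0,0],[0,0,0]]}' 0;python3 go.py 0.4512 -0.1227 0.044 100.4
```

```text
time: 10.58
ee_pos: [0.4522, -0.1231, 0.047]
eef_rot: [-1.341, 1.119, 1.343]
wrist_force: [0.3, 0.9, -0.5]
finger_gap: 1.002
time: 11.25
ee_pos: [0.4532, -0.1232, 0.0486]
eef_rot: [-1.342, 1.116, 1.34]
wrist_force: [-2.9, 0.2, 12.5]
finger_gap: 0.593
t 11.25 p [ 0.4532 -0.1232  0.0486] jaw 100.4 toolx [ 0.002  0.    -1.   ] toolY [-0.98 -0.18 -0.  ] j7 2.17
slide mm [4.6 1.9 0.9] rot [-0.  -0.   0.1] gap 0.593 F [-2.9  0.2 12.5]
```

```bash
python3 -m jog '{"slide":[[-0.004,0,0],[-0.015,0,0],[-0.035,0,0],[-0.06,0,0],[-0.085,0,0],[-0.11,0,0],[-0.13,0,0],[-0.142,0,0],[-0.147,0,0],[-0.147,0,0]],"rotation":[[0,0,0],[0,0,0],[0,0,0],[0,0,0],[0,0,0],[0,0,0],[0,0,0],[0,0,0],[0,0,0],[0,0,0]]}' 0;python3 go.py 0.46 0.05 0.19 100.4;python3 go.py 0.418 0.279 0.19 100.4
```

```text
time: 12.08
ee_pos: [0.4529, -0.1232, 0.1959]
eef_rot: [-1.343, 1.116, 1.34]
wrist_force: [0.7, 0.5, -2.7]
finger_gap: 0.597
t 12.08 p [ 0.4529 -0.1232  0.1959] jaw 100.4 toolx [ 0.002  0.    -1.   ] toolY [-0.98 -0.18 -0.  ] j7 1.98
slide mm [  6.  -38.2 169. ] rot [-0.   0.   0.1] gap 0.597 F [ 0.7  0.5 -2.7]
t 12.08 p [ 0.4529 -0.1232  0.1959] jaw 100.4 toolx [ 0.002  0.    -1.   ] toolY [-0.98 -0.18 -0.  ] j7 1.98
slide mm [  6.  -38.2 401.8] rot [-0.   0.   0.1] gap 0.597 F [ 0.7  0.5 -2.7]
```

```bash
python3 -m jog '{"slide":[[0,-0.003,0.008],[0,-0.008,0.025],[0,-0.015,0.05],[0,-0.022,0.08],[0,-0.029,0.112],[0,-0.034,0.146],[0,-0.037,0.18],[0,-0.038,0.214],[0,-0.038,0.248],[0,-0.038,0.282],[0,-0.038,0.316],[0,-0.038,0.346]],"rotation":[[0,0,0],[0,0,0],[0,0,0],[0,0,0],[0,0,0],[0,0,0],[0,0,0],[0,0,0],[0,0,0],[0,0,0],[0,0,0],[0,0,0]]}' 0;python3 -m jog '{"slide":[[0,0,0.026],[0,0,0.044],[0,0,0.053],[0,0,0.056],[0,0,0.056],[0,0,0.056]],"rotation":[[0,0,0],[0,0,0],[0,0,0],[0,0,0],[0,0,0],[0,0,0]]}'; python3 go.py 0.418 0.279 0.053 100.4; python3 - <<'E'
from h import *
for n in("top","side",): cv2.imwrite(f"pics/{n}5.png",robot.grab_frame(n)["image"][:,:,::-1])
E
```

```text
time: 13.08
ee_pos: [0.4258, 0.2263, 0.1933]
eef_rot: [-1.342, 1.119, 1.343]
wrist_force: [1.0, 0.3, -2.9]
finger_gap: 0.596
time: 13.58
ee_pos: [0.4174, 0.2779, 0.194]
eef_rot: [-1.341, 1.12, 1.341]
wrist_force: [0.2, 0.2, -1.8]
finger_gap: 0.597
t 13.58 p [0.4174 0.2779 0.194 ] jaw 100.3 toolx [-0.001 -0.001 -1.   ] toolY [-0.98 -0.18  0.  ] j7 1.08
slide mm [141.   -0.9   1.1] rot [-0.1 -0.  -0. ] gap 0.597 F [ 0.2  0.2 -1.8]
```

View pics/side5.png

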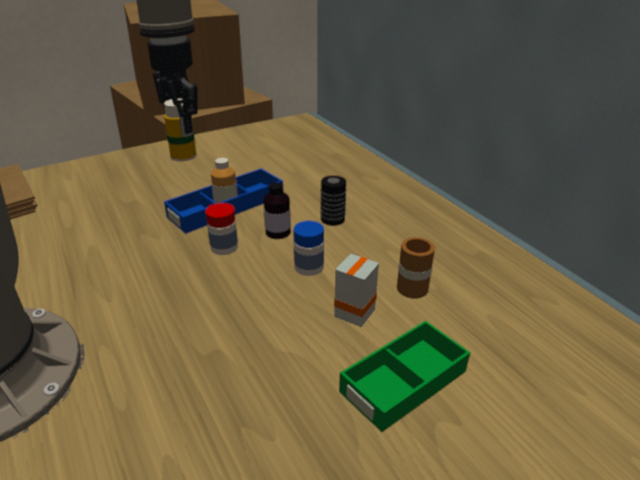

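View pics/top5.png

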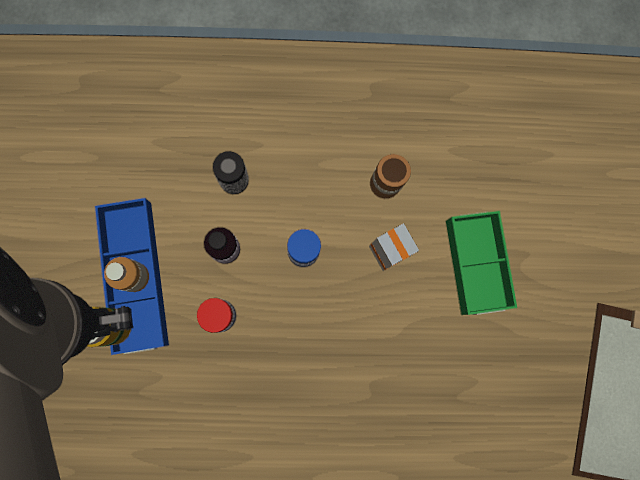

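The can hangs upright over the near pocket. Lowering.

```bash
python3 -m jog '{"slide":[[0.01,0,0],[0.03,-0.001,0.001],[0.055,-0.001,0.001],[0.08,-0.001,0.001],[0.1,-0.001,0.001],[0.115,-0.001,0.001],[0.126,-0.001,0.001],[0.132,-0.001,0.001],[0.136,-0.001,0.001],[0.138,-0.001,0.001],[0.138,-0.001,0.001]],"rotation":[[0,0,0],[0,0,0],[0,0,0],[0,0,0],[0,0,0],[0,0,0],[0,0,0],[0,0,0],[0,0,0],[0,0,0],[0,0,0]]}' 0;  python3 -m jog '{"slide":[[0.002,0,0],[0.004,0,0],[0.005,0,0],[0.005,0,0]],"rotation":[[0,0,0],[0,0,0],[0,0,0],[0,0,0]]}' 0; python3 go.py 0.418 0.279 0.0505 100.4
```

```text
time: 14.6
ee_pos: [0.4183, 0.2803, 0.0566]
eef_rot: [-1.341, 1.118, 1.341]
wrist_force: [-0.4, -1.0, -2.3]
finger_gap: 0.596
time: 14.93
ee_pos: [0.4186, 0.2806, 0.0526]
eef_rot: [-1.341, 1.116, 1.341]
wrist_force: [-3.9, -3.9, 19.8]
finger_gap: 0.593
t 14.93 p [0.4186 0.2806 0.0526] jaw 100.4 toolx [ 0.001  0.001 -1.   ] toolY [-0.98 -0.18 -0.  ] j7 1.15
slide mm [ 2.1  0.9 -1.5] rot [-0.   0.1  0.1] gap 0.593 F [-3.9 -3.9 19.8]
```

Contact at the expected height, 0.0526. Releasing, then on to the blue jar.

```bash
python3 -m jog '{"slide":[[0,0,0],[0,0,0],[0,0,0],[0,0,0],[-0.005,0,0],[-0.02,0,0],[-0.045,0,0],[-0.075,0,0],[-0.105,0,0],[-0.13,0,0],[-0.14,0,0],[-0.14,0,0]],"rotation":[[0,0,0],[0,0,0],[0,0,0],[0,0,0],[0,0,0],[0,0,0],[0,0,0],[0,0,0],[0,0,0],[0,0,0],[0,0,0],[0,0,0]]}' 1; python3 go.py 0.5475 0.0053 0.19 100.4;python3 - <<'E'
from h import *
for n in("side",): cv2.imwrite(f"pics/{n}6.png",robot.grab_frame(n)["image"][:,:,::-1])
E
```

```text
time: 15.93
ee_pos: [0.4191, 0.281, 0.1941]
eef_rot: [-1.341, 1.113, 1.34]
wrist_force: [1.1, -0.8, 0.3]
finger_gap: 0.997
t 15.93 p [0.4191 0.281  0.1941] jaw 100.4 toolx [ 0.003  0.003 -1.   ] toolY [-0.98 -0.18 -0.  ] j7 1.09
slide mm [   3.6  -76.6 -294.4] rot [-0.   0.1  0.2] gap 0.997 F [ 1.1 -0.8  0.3]
```

View pics/side6.png

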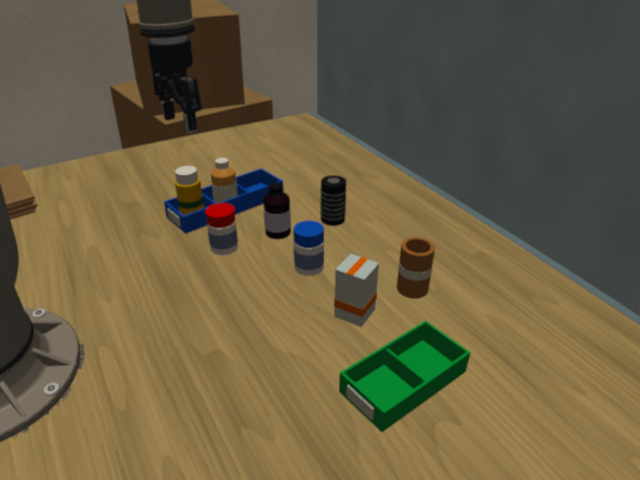

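The can stands at (188,190). Moving to the jar.

```bash
python3 -m jog '{"slide":[[0,-0.004,-0.015],[0,-0.012,-0.045],[0,-0.021,-0.08],[0,-0.030,-0.115],[0,-0.039,-0.15],[0,-0.048,-0.185],[0,-0.057,-0.22],[0,-0.066,-0.25],[0,-0.072,-0.275],[0,-0.0755,-0.29],[0,-0.0765,-0.2945],[0,-0.0765,-0.2945]],"rotation":[[0,0,0],[0,0,0],[0,0,0],[0,0,0],[0,0,0],[0,0,0],[0,0,0],[0,0,0],[0,0,0],[0,0,0],[0,0,0],[0,0,0]]}' 1;python3 -m jog '{"slide":[[0.005,0,0],[0.02,0,0],[0.035,0,0],[0.04,0,0],[0.04,0,0]],"rotation":[[0,0,0],[0,0,0],[0,0,0],[0,0,0],[0,0,0]]}'; python3 go.py 0.5475 0.0053 0.045 100.4
```

```text
time: 16.98
ee_pos: [0.5461, 0.0032, 0.1901]
eef_rot: [-1.34, 1.121, 1.341]
wrist_force: [-0.0, 1.0, -0.3]
finger_gap: 1.004
time: 17.4
ee_pos: [0.5453, 0.0055, 0.1499]
eef_rot: [-1.342, 1.119, 1.345]
wrist_force: [-0.8, 0.3, 0.3]
finger_gap: 1.0
t 17.4 p [0.5453 0.0055 0.1499] jaw 100.5 toolx [-0.003 -0.    -1.   ] toolY [-0.98 -0.18  0.  ] j7 1.78
slide mm [104.9  -2.4  -0.6] rot [ 0.1  0.  -0.2] gap 1.0 F [-0.8  0.3  0.3]
```

```bash
python3 -m jog '{"slide":[[0.015,-0.002,-0.0005],[0.04,-0.002,-0.0005],[0.065,-0.002,-0.0005],[0.085,-0.002,-0.0005],[0.098,-0.002,-0.0005],[0.104,-0.002,-0.0005],[0.104,-0.002,-0.0005]],"rotation":[[0,0,0],[0,0,0],[0,0,0],[0,0,0],[0,0,0],[0,0,0],[0,0,0]]}' 1; python3 -m jog '{"slide":[[0,0,0],[0,0,0],[0,0,0],[0,0,0],[0,0,0],[0,0,0],[0,0,0],[0,0,0]],"rotation":[[0,0,0],[0,0,0],[0,0,0],[0,0,0],[0,0,0],[0,0,0],[0,0,0],[0,0,0]]}' 0;python3 go.py 0.5475 0.0053 0.044 100.4
```

```text
time: 17.98
ee_pos: [0.5481, 0.0047, 0.0468]
eef_rot: [-1.341, 1.119, 1.343]
wrist_force: [-1.4, -0.4, -0.3]
finger_gap: 1.0
time: 18.65
ee_pos: [0.5493, 0.0045, 0.0488]
eef_rot: [-1.342, 1.116, 1.34]
wrist_force: [-3.0, 0.3, 11.0]
finger_gap: 0.619
t 18.65 p [0.5493 0.0045 0.0488] jaw 100.4 toolx [ 0.002  0.001 -1.   ] toolY [-0.98 -0.18 -0.  ] j7 1.86
slide mm [4.8 1.7 1.1] rot [-0.   0.   0.1] gap 0.619 F [-3.   0.3 11. ]
```

```bash
python3 -m jog '{"slide":[[-0.004,0,0],[-0.015,0,0],[-0.035,0,0],[-0.06,0,0],[-0.085,0,0],[-0.11,0,0],[-0.13,0,0],[-0.142,0,0],[-0.147,0,0],[-0.147,0,0]],"rotation":[[0,0,0],[0,0,0],[0,0,0],[0,0,0],[0,0,0],[0,0,0],[0,0,0],[0,0,0],[0,0,0],[0,0,0]]}' 0;python3 go.py 0.5793 0.3086 0.19 100.4; python3 - <<'E'
from h import *
for n in("side",): cv2.imwrite(f"pics/{n}7.png",robot.grab_frame(n)["image"][:,:,::-1])
E
```

```text
time: 19.48
ee_pos: [0.5489, 0.0044, 0.1955]
eef_rot: [-1.342, 1.116, 1.341]
wrist_force: [-0.6, -1.2, -1.9]
finger_gap: 0.615
t 19.48 p [0.5489 0.0044 0.1955] jaw 100.4 toolx [ 0.002  0.001 -1.   ] toolY [-0.98 -0.18 -0.  ] j7 1.76
slide mm [  5.7 -84.8 293.7] rot [0.  0.  0.1] gap 0.615 F [-0.6 -1.2 -1.9]
```

View pics/side7.png

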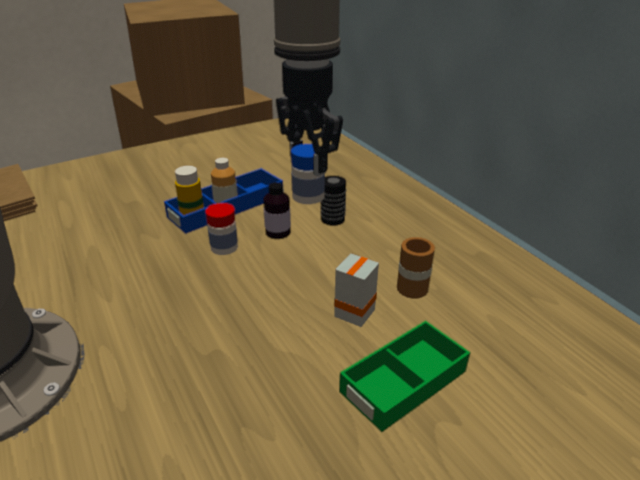

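The jar is held upright. Carrying it to the far pocket.

```bash
python3 -m jog '{"slide":[[0,-0.003,0.01],[0,-0.009,0.03],[0,-0.018,0.062],[0,-0.028,0.098],[0,-0.039,0.134],[0,-0.05,0.17],[0,-0.06,0.206],[0,-0.07,0.24],[0,-0.077,0.268],[0,-0.082,0.285],[0,-0.085,0.2935],[0,-0.085,0.2935]],"rotation":[[0,0,0],[0,0,0],[0,0,0],[0,0,0],[0,0,0],[0,0,0],[0,0,0],[0,0,0],[0,0,0],[0,0,0],[0,0,0],[0,0,0]]}' 0;python3 -m jog '{"slide":[[0,0,0],[0,0,0],[0,0,0]],"rotation":[[0,0,0],[0,0,0],[0,0,0]]}'; python3 go.py 0.5793 0.3086 0.053 100.4; python3 - <<'E'
from h import *
for n in("top",): cv2.imwrite(f"pics/{n}8.png",robot.grab_frame(n)["image"][:,:,::-1])
E
```

```text
time: 20.53
ee_pos: [0.5786, 0.3101, 0.193]
eef_rot: [-1.343, 1.118, 1.344]
wrist_force: [0.8, -1.3, -2.0]
finger_gap: 0.615
time: 20.78
ee_pos: [0.5796, 0.3064, 0.1946]
eef_rot: [-1.34, 1.119, 1.34]
wrist_force: [0.1, -0.7, -2.1]
finger_gap: 0.614
t 20.78 p [0.5796 0.3064 0.1946] jaw 100.3 toolx [ 0. -0. -1.] toolY [-0.98 -0.18  0.  ] j7 1.29
slide mm [ 1.416e+02 -1.000e-01  2.300e+00] rot [-0.1 -0.  -0. ] gap 0.614 F [ 0.1 -0.7 -2.1]
```

View pics/top8.png

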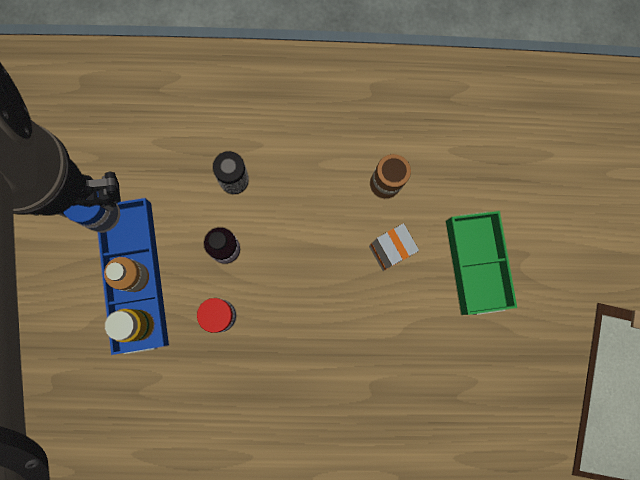

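The tan bottle and the can both stand in their pockets, at (115,271) and (120,325). Lowering the jar.

```bash
python3 -m jog '{"slide":[[0.01,0,0],[0.03,0,0.001],[0.055,0,0.001],[0.08,0,0.001],[0.1,0,0.001],[0.115,0,0.001],[0.126,0,0.001],[0.132,0,0.001],[0.136,0,0.001],[0.138,0,0.001],[0.138,0,0.001]],"rotation":[[0,0,0],[0,0,0],[0,0,0],[0,0,0],[0,0,0],[0,0,0],[0,0,0],[0,0,0],[0,0,0],[0,0,0],[0,0,0]]}' 0;  python3 -m jog '{"slide":[[0.002,0,0],[0.004,0,0],[0.005,0,0],[0.005,0,0]],"rotation":[[0,0,0],[0,0,0],[0,0,0],[0,0,0]]}' 0; python3 go.py 0.5793 0.3086 0.0505 100.4
```

```text
time: 21.75
ee_pos: [0.5793, 0.3093, 0.0567]
eef_rot: [-1.342, 1.117, 1.341]
wrist_force: [-0.2, -0.2, -1.4]
finger_gap: 0.619
time: 22.08
ee_pos: [0.5796, 0.3096, 0.0529]
eef_rot: [-1.341, 1.116, 1.341]
wrist_force: [-4.9, -2.1, 14.0]
finger_gap: 0.615
t 22.08 p [0.5796 0.3096 0.0529] jaw 100.4 toolx [ 0.001  0.001 -1.   ] toolY [-0.98 -0.18 -0.  ] j7 1.34
slide mm [ 2.4  0.4 -0.9] rot [-0.   0.   0.1] gap 0.615 F [-4.9 -2.1 14. ]
```

```bash
python3 -m jog '{"slide":[[0,0,0],[0,0,0],[0,0,0],[0,0,0],[-0.005,0,0],[-0.02,0,0],[-0.045,0,0],[-0.075,0,0],[-0.105,0,0],[-0.13,0,0],[-0.14,0,0],[-0.14,0,0]],"rotation":[[0,0,0],[0,0,0],[0,0,0],[0,0,0],[0,0,0],[0,0,0],[0,0,0],[0,0,0],[0,0,0],[0,0,0],[0,0,0],[0,0,0]]}' 1; python3 go.py 0.6735 0.1306 0.16 98.6;python3 - <<'E'
from h import *
for n in("side",): cv2.imwrite(f"pics/{n}9.png",robot.grab_frame(n)["image"][:,:,::-1])
E
```

```text
time: 23.08
ee_pos: [0.5802, 0.3098, 0.1946]
eef_rot: [-1.341, 1.114, 1.34]
wrist_force: [-0.7, 0.6, -0.3]
finger_gap: 1.003
t 23.08 p [0.5802 0.3098 0.1946] jaw 100.4 toolx [ 0.003  0.003 -1.   ] toolY [-0.98 -0.18 -0.  ] j7 1.29
slide mm [  34.5  -59.3 -193.2] rot [1.8 0.1 0.2] gap 1.003 F [-0.7  0.6 -0.3]
```

View pics/side9.png

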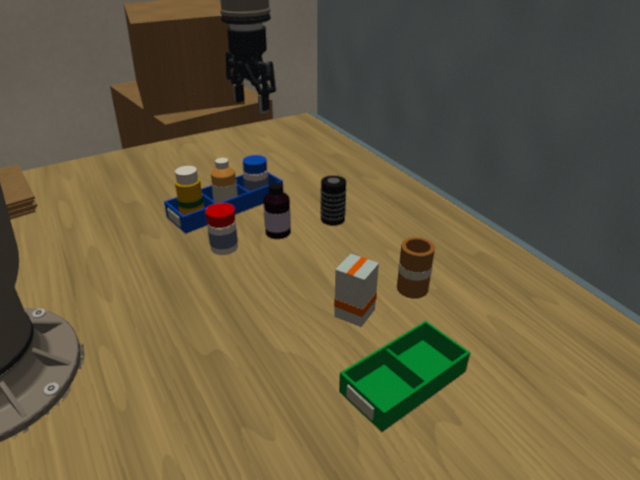

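All three products for the blue tote are standing in their pockets. Next, the filter.

```bash
python3 -m jog '{"slide":[[0,-0.004,-0.012],[0,-0.012,-0.038],[0.004,-0.023,-0.072],[0.01,-0.033,-0.107],[0.018,-0.043,-0.14],[0.025,-0.052,-0.168],[0.03,-0.057,-0.186],[0.034,-0.059,-0.193],[0.034,-0.059,-0.193],[0.034,-0.059,-0.193]],"rotation":[[0,0,0],[0,0,0],[0.5,0,0],[1,0,0],[1.5,0,0],[1.8,0,0],[1.8,0,0],[1.8,0,0],[1.8,0,0],[1.8,0,0]]}' 1; python3 go.py 0.6735 0.1306 0.045 98.6
```

```text
time: 23.97
ee_pos: [0.6713, 0.1302, 0.1563]
eef_rot: [-1.318, 1.136, 1.32]
wrist_force: [-0.0, 1.7, 1.2]
finger_gap: 0.998
t 23.97 p [0.6713 0.1302 0.1563] jaw 98.6 toolx [-0.002 -0.    -1.   ] toolY [-0.99 -0.15  0.  ] j7 1.6
slide mm [ 1.113e+02 -2.500e+00  1.000e-01] rot [-0.  -0.  -0.1] gap 0.998 F [-0.   1.7  1.2]
```

```bash
python3 -m jog '{"slide":[[0.015,-0.0015,0],[0.04,-0.0015,0],[0.065,-0.0015,0],[0.088,-0.0015,0],[0.103,-0.0015,0],[0.11,-0.0015,0],[0.11,-0.0015,0]],"rotation":[[0,0,0],[0,0,0],[0,0,0],[0,0,0],[0,0,0],[0,0,0],[0,0,0]]}' 1; python3 -m jog '{"slide":[[0,0,0],[0,0,0],[0,0,0],[0,0,0],[0,0,0],[0,0,0],[0,0,0],[0,0,0]],"rotation":[[0,0,0],[0,0,0],[0,0,0],[0,0,0],[0,0,0],[0,0,0],[0,0,0],[0,0,0]]}' 0;python3 go.py 0.6735 0.1306 0.045 98.6
```

```text
time: 24.55
ee_pos: [0.6723, 0.1311, 0.0458]
eef_rot: [-1.319, 1.136, 1.321]
wrist_force: [-0.4, -0.7, 0.3]
finger_gap: 1.004
time: 25.22
ee_pos: [0.6742, 0.1305, 0.049]
eef_rot: [-1.319, 1.132, 1.317]
wrist_force: [-0.9, -0.5, 6.4]
finger_gap: 0.598
t 25.22 p [0.6742 0.1305 0.049 ] jaw 98.6 toolx [ 0.002  0.001 -1.   ] toolY [-0.99 -0.15 -0.  ] j7 1.64
slide mm [4.  0.7 0.2] rot [-0.   0.   0.1] gap 0.598 F [-0.9 -0.5  6.4]
```

```bash
python3 -m jog '{"slide":[[-0.004,0,0],[-0.015,0,0],[-0.035,0,0],[-0.06,0,0],[-0.085,0,0],[-0.11,0,0],[-0.13,0,0],[-0.142,0,0],[-0.147,0,0],[-0.147,0,0]],"rotation":[[0,0,0],[0,0,0],[0,0,0],[0,0,0],[0,0,0],[0,0,0],[0,0,0],[0,0,0],[0,0,0],[0,0,0]]}' 0;python3 go.py 0.5735 -0.2948 0.19 98.6; python3 - <<'E'
from h import *
for n in("side",): cv2.imwrite(f"pics/{n}10.png",robot.grab_frame(n)["image"][:,:,::-1])
E
```

```text
time: 26.05
ee_pos: [0.6737, 0.1304, 0.1957]
eef_rot: [-1.319, 1.133, 1.318]
wrist_force: [0.9, 0.7, -1.6]
finger_gap: 0.601
t 26.05 p [0.6737 0.1304 0.1957] jaw 98.6 toolx [ 0.002  0.001 -1.   ] toolY [-0.99 -0.15 -0.  ] j7 1.59
slide mm [   5.2  162.7 -405.5] rot [-0.   0.   0.1] gap 0.601 F [ 0.9  0.7 -1.6]
```

View pics/side10.png

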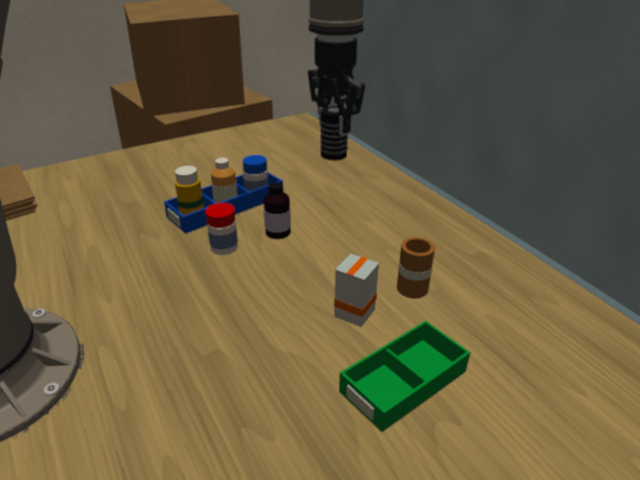

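```bash
python3 -m jog '{"slide":[[0,0.003,-0.008],[0,0.01,-0.025],[0,0.021,-0.053],[0,0.035,-0.087],[0,0.048,-0.121],[0,0.062,-0.155],[0,0.076,-0.189],[0,0.09,-0.223],[0,0.103,-0.257],[0,0.117,-0.291],[0,0.13,-0.325],[0,0.143,-0.357]],"rotation":[[0,0,0],[0,0,0],[0,0,0],[0,0,0],[0,0,0],[0,0,0],[0,0,0],[0,0,0],[0,0,0],[0,0,0],[0,0,0],[0,0,0]]}' 0;python3 -m jog '{"slide":[[0,0.01,-0.026],[0,0.016,-0.041],[0,0.019,-0.047],[0,0.0195,-0.0485],[0,0.0195,-0.0485],[0,0.0195,-0.0485]],"rotation":[[0,0,0],[0,0,0],[0,0,0],[0,0,0],[0,0,0],[0,0,0]]}'; python3 go.py 0.5735 -0.2948 0.053 98.6; python3 - <<'E'
from h import *
for n in("top","side"): cv2.imwrite(f"pics/{n}11.png",robot.grab_frame(n)["image"][:,:,::-1])
E
```

```text
time: 27.1
ee_pos: [0.5828, -0.2474, 0.1936]
eef_rot: [-1.317, 1.137, 1.319]
wrist_force: [0.7, -0.4, -1.9]
finger_gap: 0.597
time: 27.6
ee_pos: [0.5734, -0.2938, 0.194]
eef_rot: [-1.319, 1.134, 1.32]
wrist_force: [0.0, -0.4, -1.1]
finger_gap: 0.599
t 27.6 p [ 0.5734 -0.2938  0.194 ] jaw 98.7 toolx [-0.     0.001 -1.   ] toolY [-0.99 -0.15  0.  ] j7 2.29
slide mm [141.   -0.   -1.1] rot [ 0.1  0.  -0. ] gap 0.599 F [ 0.  -0.4 -1.1]
```

View pics/side11.png

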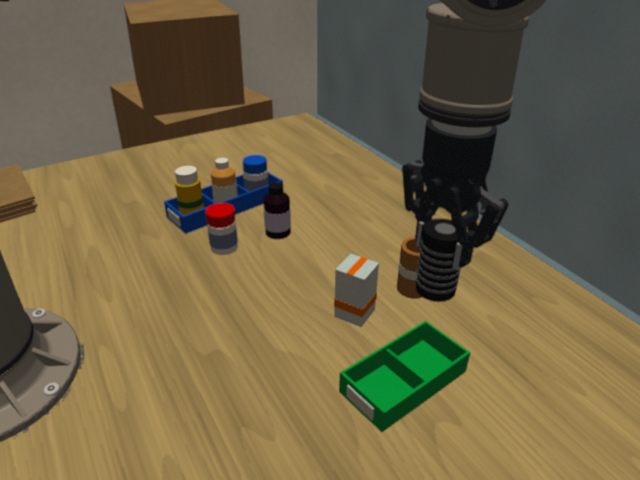

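View pics/top11.png

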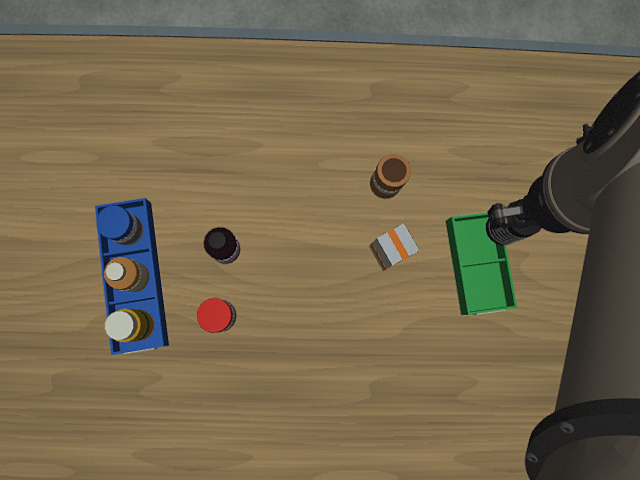

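The filter hangs upright over the far green pocket. Lowering.

```bash
python3 -m jog '{"slide":[[0.01,0,0],[0.03,0,-0.001],[0.055,0,-0.001],[0.08,0,-0.001],[0.1,0,-0.001],[0.115,0,-0.001],[0.126,0,-0.001],[0.132,0,-0.001],[0.136,0,-0.001],[0.138,0,-0.001],[0.138,0,-0.001]],"rotation":[[0,0,0],[0,0,0],[0,0,0],[0,0,0],[0,0,0],[0,0,0],[0,0,0],[0,0,0],[0,0,0],[0,0,0],[0,0,0]]}' 0;  python3 -m jog '{"slide":[[0.002,0,0],[0.004,0,0],[0.005,0,0],[0.005,0,0]],"rotation":[[0,0,0],[0,0,0],[0,0,0],[0,0,0]]}' 0; python3 go.py 0.5735 -0.2948 0.0505 98.6
```

```text
time: 28.62
ee_pos: [0.5737, -0.2959, 0.0566]
eef_rot: [-1.319, 1.134, 1.319]
wrist_force: [-0.5, 0.2, -1.8]
finger_gap: 0.599
time: 28.95
ee_pos: [0.5741, -0.2962, 0.0529]
eef_rot: [-1.32, 1.133, 1.317]
wrist_force: [-3.9, 1.0, 15.4]
finger_gap: 0.597
t 28.95 p [ 0.5741 -0.2962  0.0529] jaw 98.6 toolx [ 0.002 -0.    -1.   ] toolY [-0.99 -0.15 -0.  ] j7 2.36
slide mm [2.4 0.4 1.5] rot [-0.  -0.   0.1] gap 0.597 F [-3.9  1.  15.4]
```

```bash
python3 -m jog '{"slide":[[0,0,0],[0,0,0],[0,0,0],[0,0,0],[-0.005,0,0],[-0.02,0,0],[-0.045,0,0],[-0.075,0,0],[-0.105,0,0],[-0.13,0,0],[-0.14,0,0],[-0.14,0,0]],"rotation":[[0,0,0],[0,0,0],[0,0,0],[0,0,0],[0,0,0],[0,0,0],[0,0,0],[0,0,0],[0,0,0],[0,0,0],[0,0,0],[0,0,0]]}' 1; python3 go.py 0.552 -0.143 0.16 119;python3 - <<'E'
from h import *
for n in("side",): cv2.imwrite(f"pics/{n}12.png",robot.grab_frame(n)["image"][:,:,::-1])
E
```

```text
time: 29.95
ee_pos: [0.5746, -0.2965, 0.1945]
eef_rot: [-1.322, 1.133, 1.315]
wrist_force: [1.1, -0.6, 0.3]
finger_gap: 1.0
t 29.95 p [ 0.5746 -0.2965  0.1945] jaw 98.6 toolx [ 0.004 -0.001 -1.   ] toolY [-0.99 -0.15 -0.  ] j7 2.29
slide mm [ 34.2  -0.5 155.2] rot [-20.4  -0.1   0.2] gap 1.0 F [ 1.1 -0.6  0.3]
```

View pics/side12.png

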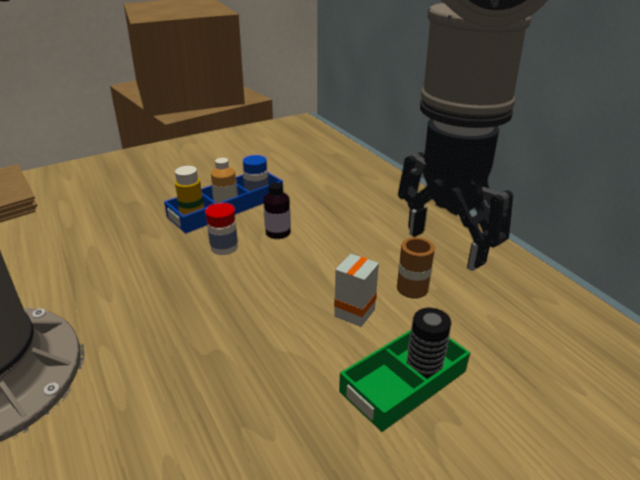

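The filter stands in the far green pocket, at (430,345). Now the carton.

```bash
python3 -m jog '{"slide":[[0,0,0.01],[0,0,0.032],[0.003,0,0.06],[0.01,0,0.09],[0.018,0,0.118],[0.026,0,0.14],[0.032,0,0.151],[0.034,0,0.155],[0.034,0,0.155],[0.034,0,0.155]],"rotation":[[-2,0,0],[-5,0,0],[-9,0,0],[-13,0,0],[-17,0,0],[-19.5,0,0],[-20.4,0,0],[-20.4,0,0],[-20.4,0,0],[-20.4,0,0]]}' 1; python3 go.py 0.552 -0.143 0.045 119; python3 - <<'E'
from h import *
for n in("top","side"): cv2.imwrite(f"pics/{n}13.png",robot.grab_frame(n)["image"][:,:,::-1])
E
```

```text
time: 30.83
ee_pos: [0.5503, -0.1436, 0.1573]
eef_rot: [-1.571, 0.927, 1.571]
wrist_force: [-1.2, -0.1, 0.8]
finger_gap: 1.0
t 30.83 p [ 0.5503 -0.1436  0.1573] jaw 118.9 toolx [-0.    -0.001 -1.   ] toolY [-0.88 -0.48  0.  ] j7 2.35
slide mm [112.3  -1.9  -0.3] rot [-0.1 -0.  -0. ] gap 1.0 F [-1.2 -0.1  0.8]
```

View pics/side13.png

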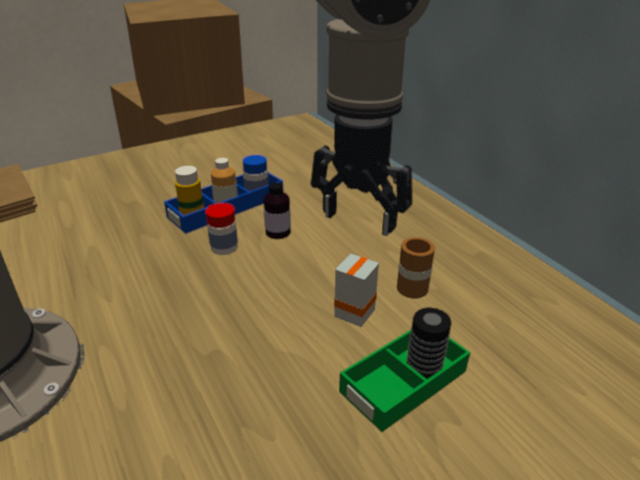

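```bash
python3 -m jog '{"slide":[[0.015,-0.001,0],[0.04,-0.0015,0],[0.065,-0.0015,0],[0.088,-0.0015,0],[0.103,-0.0015,0],[0.111,-0.0015,0],[0.111,-0.0015,0],[0.111,-0.0015,0]],"rotation":[[0,0,0],[0,0,0],[0,0,0],[0,0,0],[0,0,0],[0,0,0],[0,0,0],[0,0,0]]}' 1; python3 go.py 0.552 -0.143 0.045 119; python3 -m jog '{"slide":[[0,0,0],[0,0,0],[0,0,0],[0,0,0],[0,0,0],[0,0,0],[0,0,0],[0,0,0]],"rotation":[[0,0,0],[0,0,0],[0,0,0],[0,0,0],[0,0,0],[0,0,0],[0,0,0],[0,0,0]]}' 0;python3 go.py 0.552 -0.143 0.045 119
```

```text
time: 31.6
ee_pos: [0.5518, -0.1427, 0.0468]
eef_rot: [-1.571, 0.927, 1.57]
wrist_force: [0.3, 0.5, -0.2]
finger_gap: 0.999
t 31.6 p [ 0.5518 -0.1427  0.0468] jaw 118.9 toolx [ 0. -0. -1.] toolY [-0.88 -0.48  0.  ] j7 2.41
slide mm [ 1.8  0.  -0.3] rot [-0.1 -0.  -0. ] gap 0.999 F [ 0.3  0.5 -0.2]
time: 32.27
ee_pos: [0.5523, -0.1421, 0.0475]
eef_rot: [-1.573, 0.925, 1.57]
wrist_force: [-0.8, 0.1, 8.2]
finger_gap: 0.582
t 32.27 p [ 0.5523 -0.1421  0.0475] jaw 119.0 toolx [ 0.002 -0.    -1.   ] toolY [-0.87 -0.48 -0.  ] j7 2.41
slide mm [ 2.5  0.7 -0.7] rot [-0.  -0.1  0.1] gap 0.582 F [-0.8  0.1  8.2]
```

```bash
python3 -m jog '{"slide":[[-0.004,0,0],[-0.015,0,0],[-0.035,0,0],[-0.06,0,0],[-0.085,0,0],[-0.11,0,0],[-0.13,0,0],[-0.142,0,0],[-0.147,0,0],[-0.147,0,0]],"rotation":[[0,0,0],[0,0,0],[0,0,0],[0,0,0],[0,0,0],[0,0,0],[0,0,0],[0,0,0],[0,0,0],[0,0,0]]}' 0;python3 go.py 0.4925 -0.3071 0.19 98.6; python3 - <<'E'
from h import *
for n in("side",): cv2.imwrite(f"pics/{n}14.png",robot.grab_frame(n)["image"][:,:,::-1])
E
```

```text
time: 33.1
ee_pos: [0.5519, -0.1419, 0.1944]
eef_rot: [-1.572, 0.925, 1.57]
wrist_force: [0.2, 0.6, -4.2]
finger_gap: 0.575
t 33.1 p [ 0.5519 -0.1419  0.1944] jaw 119.0 toolx [ 0.001  0.    -1.   ] toolY [-0.87 -0.48 -0.  ] j7 2.33
slide mm [   4.3  132.1 -115.7] rot [20.4 -0.   0.1] gap 0.575 F [ 0.2  0.6 -4.2]
```

View pics/side14.png

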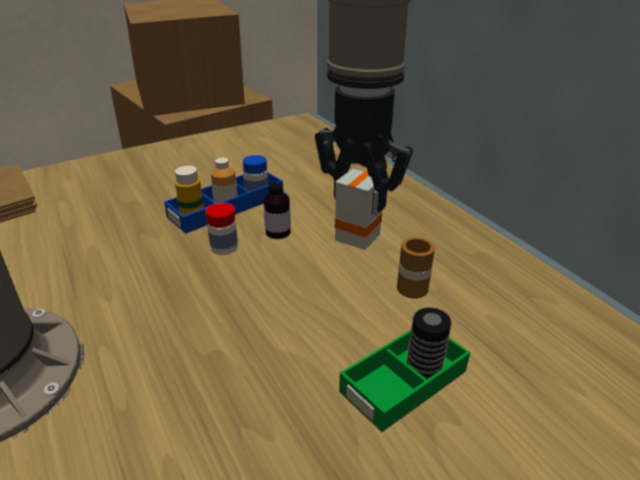

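The carton is held upright. Carrying it and turning it square to the tote.

```bash
python3 -m jog '{"slide":[[0,0.006,-0.005],[0,0.019,-0.017],[0,0.037,-0.032],[0,0.056,-0.049],[0,0.075,-0.066],[0,0.094,-0.082],[0,0.111,-0.097],[0,0.123,-0.108],[0,0.13,-0.114],[0,0.132,-0.1157],[0,0.132,-0.1157],[0,0.132,-0.1157]],"rotation":[[1,0,0],[3,0,0],[6,0,0],[9,0,0],[12,0,0],[15,0,0],[17.5,0,0],[19.3,0,0],[20.2,0,0],[20.4,0,0],[20.4,0,0],[20.4,0,0]]}' 0; python3 go.py 0.4925 -0.3071 0.053 98.6; python3 - <<'E'
from h import *
for n in("top","side"): cv2.imwrite(f"pics/{n}15.png",robot.grab_frame(n)["image"][:,:,::-1])
E
```

```text
time: 34.15
ee_pos: [0.4926, -0.3062, 0.1932]
eef_rot: [-1.319, 1.134, 1.32]
wrist_force: [-0.0, 0.2, -3.9]
finger_gap: 0.58
t 34.15 p [ 0.4926 -0.3062  0.1932] jaw 98.7 toolx [-0.     0.001 -1.   ] toolY [-0.99 -0.15  0.  ] j7 2.34
slide mm [140.2   0.2  -1. ] rot [ 0.1  0.  -0. ] gap 0.58 F [-0.   0.2 -3.9]
```

View pics/side15.png

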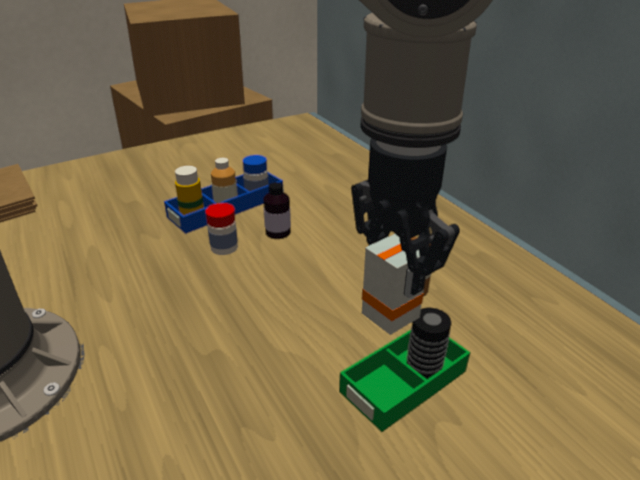

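View pics/top15.png

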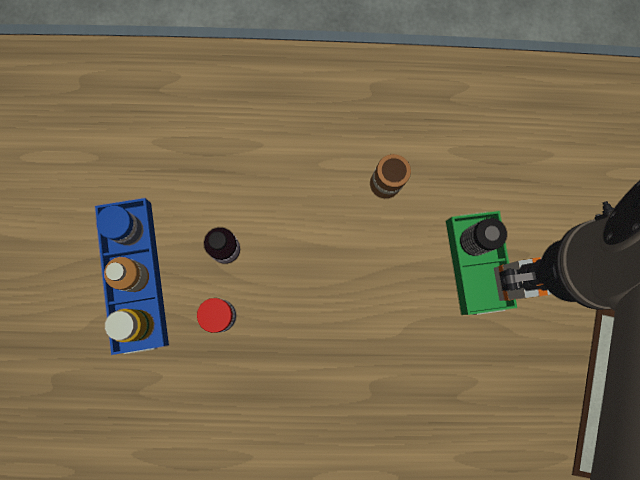

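```bash
python3 -m jog '{"slide":[[0.01,0,0],[0.03,0,-0.001],[0.055,0,-0.001],[0.08,0,-0.001],[0.1,0,-0.001],[0.115,0,-0.001],[0.126,0,-0.001],[0.132,0,-0.001],[0.136,0,-0.001],[0.138,0,-0.001],[0.138,0,-0.001]],"rotation":[[0,0,0],[0,0,0],[0,0,0],[0,0,0],[0,0,0],[0,0,0],[0,0,0],[0,0,0],[0,0,0],[0,0,0],[0,0,0]]}' 0;  python3 -m jog '{"slide":[[0.002,0,0],[0.004,0,0],[0.005,0,0],[0.005,0,0]],"rotation":[[0,0,0],[0,0,0],[0,0,0],[0,0,0]]}' 0; python3 go.py 0.4925 -0.3071 0.0505 98.6
```

```text
time: 35.17
ee_pos: [0.4926, -0.3082, 0.0556]
eef_rot: [-1.319, 1.134, 1.319]
wrist_force: [0.3, 0.1, -5.1]
finger_gap: 0.579
time: 35.5
ee_pos: [0.4929, -0.3084, 0.0515]
eef_rot: [-1.319, 1.134, 1.318]
wrist_force: [-2.9, 1.4, 10.1]
finger_gap: 0.577
t 35.5 p [ 0.4929 -0.3084  0.0515] jaw 98.6 toolx [ 0.001 -0.    -1.   ] toolY [-0.99 -0.15 -0.  ] j7 2.45
slide mm [1.  0.2 1.3] rot [-0.  -0.   0.1] gap 0.577 F [-2.9  1.4 10.1]
```

```bash
python3 -m jog '{"slide":[[0,0,0],[0,0,0],[0,0,0],[0,0,0],[-0.005,0,0],[-0.02,0,0],[-0.045,0,0],[-0.075,0,0],[-0.105,0,0],[-0.14,0,0],[-0.17,0,0],[-0.18,0,0]],"rotation":[[0,0,0],[0,0,0],[0,0,0],[0,0,0],[0,0,0],[0,0,0],[0,0,0],[0,0,0],[0,0,0],[0,0,0],[0,0,0],[0,0,0]]}' 1;python3 -m jog '{"slide":[[0,0,0.02],[0,0,0.05],[0,0,0.085],[0,0,0.12],[0,0,0.155],[0,0,0.19],[0,0,0.22],[0,0,0.24],[0,0,0.25],[0,0,0.25],[0,0,0.25]],"rotation":[[0,0,0],[0,0,0],[0,0,0],[0,0,0],[0,0,0],[0,0,0],[0,0,0],[0,0,0],[0,0,0],[0,0,0],[0,0,0]]}' 1; python3 - <<'E'
from h import *
for n in("top","side"):
    f=robot.grab_frame(n); np.savez(f"{n}F.npz",**f); cv2.imwrite(f"pics/{n}16.png",f["image"][:,:,::-1])
E
```

```text
time: 36.5
ee_pos: [0.4935, -0.3092, 0.2352]
eef_rot: [-1.322, 1.133, 1.314]
wrist_force: [1.5, -0.4, 0.4]
finger_gap: 0.998
time: 37.42
ee_pos: [0.4551, -0.0613, 0.2305]
eef_rot: [-1.319, 1.134, 1.319]
wrist_force: [-1.2, 0.3, 0.0]
finger_gap: 0.996
```

View pics/side16.png

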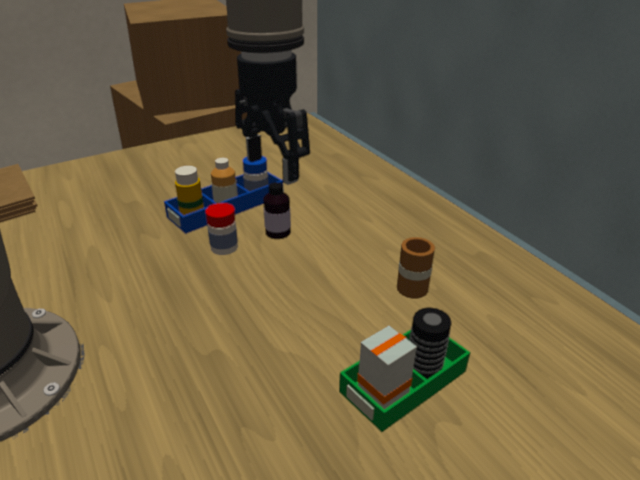

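View pics/top16.png

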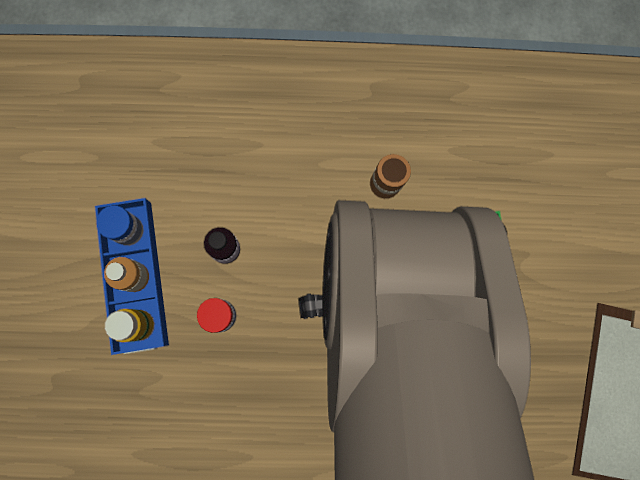

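Everything stands upright in the pockets and the gripper is clear. One numeric check before handing in.

```bash
python3 - <<'E'
from h import *
def ld(p):
    f=dict(np.load(p)); f["k1"]=float(f["k1"]); H=cv2.cvtColor(f["image"],cv2.COLOR_RGB2HSV).astype(int); return f,H[...,0],H[...,1],H[...,2]
def cen(f,m,roi,z):
    M=np.zeros(m.shape,np.uint8);x0,y0,x1,y1=roi;M[y0:y1,x0:x1]=m[y0:y1,x0:x1]
    c=max(cv2.findContours(M,0,cv2.CHAIN_APPROX_NONE)[0],key=cv2.contourArea)
    P=cast(f,c.reshape(-1,2),z)[:,:2].astype(np.float32); return np.array(cv2.minAreaRect(P*1000)[0])/1000
def intote(p,o,a):
    a=np.radians(a);d=p-np.array(o);return np.round([d@[np.cos(a),np.sin(a)],d@[-np.sin(a),np.cos(a)]],4)
f,h,s,v=ld("topF.npz"); B=(.4986,.2938)
w=(s<50)&(v>140)
print("tan",intote(cen(f,w,(100,255,130,285),.112),B,10.4),"can",intote(cen(f,w,(100,305,140,345),.114),B,10.4))
bl=(h>100)&(h<118)&(s>140)&(v>110)
print("red",cen(f,((h<8)|(h>172))&(s>150)&(v>120),(190,290,250,340),.085),"dark",cen(f,(v>38)&(v<80)&(s<60),(200,222,230,252),.108),"kraft",cen(f,(h<15)&(s>120)&(v>110),(370,145,415,195),.09))
f,h,s,v=ld("sideF.npz")
print("carton",intote(cen(f,((h<18)&(s>170)&(v>150)),(365,325,412,362),.1),(.533,-.301),8.6))
s2=robot.observe();print(s2["time"],s2["ee_pos"],s2["wrist_force"])
E
```

```text
tan [-0.001  -0.0002] can [-0.083   0.0022]
red [0.43522183 0.1433894 ] dark [0.55001196 0.14023643] kraft [ 0.67386133 -0.13822699]
carton [-0.0399 -0.0002]
37.5167 [ 0.45511185 -0.06209414  0.23044214] [-0.73933523 -0.08628653 -0.3778506 ]
```

```bash
python3 -c "
from bench import robot
print(robot.job_done())"
```

```text
the job is handed in; nothing more can be done
None
```

Both orders are packed and the job is handed in at about 37.5 s; the hand-in gave no verdict.

- **Blue tote:** the tan bottle is in the middle pocket, the spray can in the near pocket and the blue-lidded jar in the far pocket.
- **Green tote:** the filter is in the far pocket and the pump carton in the near one, turned square to the tote.

**How they were set down:** I lowered each product until the wrist force showed contact, at the height expected for the 4 mm pocket floor, and only then let go. Contact forces stayed at or below about 20 N.

**Last checks:**
- **Positions:** the tan bottle, spray can and carton measured within about 2.5 mm of their pocket centres. I checked the blue-lidded jar and the filter only by eye in the pictures; both look upright and seated.
- **Left alone:** the red-lidded jar, dark bottle and kraft tube measured within 1 mm of their starting positions.
- **Robot:** the gripper was open, well above everything and touching nothing.

**One mistake:** my first two moves were typed in millimetres instead of metres. The speed limit per row clipped them, so the arm overshot in free air and touched nothing. No other check failed or disagreed.

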